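# Rack the trimmers on their charging cradles and reset the power

### The arm

A 6-joint arm with a two-finger parallel gripper is mounted at the origin on the work surface. World frame = base frame: x ahead of the robot, y to its left, z up, the work surface at z = 0. Lengths are in m, angles in degrees, forces in N, time in s.
With the tool pointing down it reaches from about 0.35 to 0.875 m from the base axis. Payload 4.2 kg.
Tool frame: the origin (TCP) lies midway between the tips of the shut fingers; the grasp point (between the pads) lies 19 mm behind it; z points along the fingers, y is the line along which they close (so a half turn about z gives the same grasp; the last joint's range is limited). The gripper opens to 87 mm and grips with 3 to 60 N. Pads are 19 mm wide; open, the fingers measure 117 mm over their backs; the gripper's body (75 mm by 190 mm) begins 51 mm behind the grasp point.
Start: joints at [80.42, 22.042, 0.453, 0, -68.411, -14.817], TCP at [0.258, 0.569, 0.223] pointing down, gripper open.
Joint ranges: [-179.83, 179.83], [-69.29, 118.12], [-61.27, 80.66], [-181.25, 117.63], [-171.15, -9.14], [-177.46, 177.46]. Speed limits (degrees/s): [159.86, 159.86, 180, 180, 180, 180].

### API

Orientations are given as [roll, pitch, yaw] about the fixed x, y, z axes, in that order (R = Rz(yaw) Ry(pitch) Rx(roll)).
In Python, from workcell import env gives the robot as it stands. The module is installed in compiled form; this text tells all that it offers. Calls block until the motion is done:
- env.goto(position, orientation): joint-space move of the TCP to a pose.
- env.move_straight(position, rotation=None, rate=0.15, force_limit=None): straight line of the TCP; rotation=None keeps the orientation; rate is the mean speed in m/s. With force_limit (N) it stops when the force on the tool has changed by that much, and returns True; else False.
- env.set_joints(angles): joint-space move.
- env.gripper_to(opening, grasp_force=None): opening from 0.0 (shut) to 1.0 (fully open); grasp_force is the grip in N (None keeps the last); returns when the fingers have stopped.
- env.dwell(seconds).
- env.inverse_kinematics(position, orientation): joint angles nearest the present ones, or None.
- env.read_state(): the state.
- env.grab_frame(name): name is "side" or "top" or "wrist"; returns a dict with "image" (384x512x3 uint8, blue, green, red), "fx", "fy", "cx", "cy" (pixels), "position" and "orientation" of the camera in the world. Camera axes: x right, y up, looking along -z (the intrinsics and any distortion apply to the point x, -y, -z); pixel columns grow to the right and rows downward; lengths in m; the calibration is good to about 2 mm. The wrist camera is an equidistant fisheye: a pixel r from the principal point sees the ray r / f radians off the axis. A picture is of the moment at which its call begins. There is no depth.
A pose or a line that the arm cannot do raises env.Unreachable and nothing moves.
- env.close_job(): hands the job in; it is judged then, once.
Trained networks look in a picture, given as the dict that the camera call returned (one of the last four; its "shot" number tells which), for a name from the list of things; names that differ only in an ending like _2 or _b are one class to them, and where a whole thing is asked for, a point or a joint stands for the part that bears it (a point fixed in the world has none). Each returns a list of dicts, best first, with "score" (0 to 1); they miss things now and then, are a little off and sometimes report something else, mostly with a low value. They report only what shows in the picture. A call takes as long as a camera call. They do not tell look-alikes from the thing itself.
- env.search_frame(picture, thing): "xyz" ([x, y, z] in m, in world coordinates, good to about 4 mm: the middle of the surface that is visible of it).
- env.trace(picture, thing): "mask" (384x512 bool, what is visible of it).
The state is a dict: "clock": time; "joint_positions": joint angles; "qvel": joint speeds; "joint_torque": joint torques, N m; "position": TCP position; "tool_rot": TCP orientation; "force": force on the tool from outside, world axes, zero at the start; "wrist_torque": the same for the moment, N m; "opening": opening from 0.0 (shut) to 1.0 (fully open); "finger_force": force on a finger pad.
Only numpy, scipy, OpenCV 4.12 (cv2) and the standard library are available. Lean on these libraries where they do the work, as an engineer would, in place of code of your own. Each camera call takes 0.05 s, during which the arm holds its last target. There are 200 camera calls.

### The job

Before touching the trimmers, cut the charging power by pressing the black mushroom button on the white block fully down for a moment and let it spring back. Then take every trimmer lying on the counter and lay it, top face up, fully down in a charging cradle of its own width (wide or slim), its tail close up to the cradle's contact block (about a centimetre or less) and its head at the open end. When all are seated, switch the power back on by turning the mushroom's knob clockwise to its stop, and leave the other things on the counter where they are.

Things in the scene. Friction and masses are not known exactly. Their poses are not given: they have to be found in the camera images.
- wide_a: wide matte black beard trimmer, 0.13 to 0.25 kg. Origin: underside, centre line, 75 mm from the tail (its balance point); x from tail to head, z out of the top face. Straight body 44 mm wide, 34 mm high, from x = -75 to +50 mm; then the narrower grey head with steel teeth; 161 mm long in all. Starts flat on the counter, head roughly away from the robot. May be absent.
- wide_b: wide matte black beard trimmer, 0.13 to 0.25 kg. Origin: underside, centre line, 75 mm from the tail (its balance point); x from tail to head, z out of the top face. Straight body 44 mm wide, 34 mm high, from x = -75 to +50 mm; then the narrower grey head with steel teeth; 161 mm long in all. Starts flat on the counter, head roughly away from the robot. May be absent.
- slim_a: slim matte black detail trimmer, 0.09 to 0.18 kg. Origin: underside, centre line, 75 mm from the tail (its balance point); x from tail to head, z out of the top face. Straight body 28 mm wide, 30 mm high, from x = -75 to +50 mm; then the narrower grey head with steel teeth; 161 mm long in all. Starts flat on the counter, head roughly away from the robot. May be absent.
- slim_b: slim matte black detail trimmer, 0.09 to 0.18 kg. Origin: underside, centre line, 75 mm from the tail (its balance point); x from tail to head, z out of the top face. Straight body 28 mm wide, 30 mm high, from x = -75 to +50 mm; then the narrower grey head with steel teeth; 161 mm long in all. Starts flat on the counter, head roughly away from the robot. May be absent.
- slim_c: slim matte black detail trimmer, 0.09 to 0.18 kg. Origin: underside, centre line, 75 mm from the tail (its balance point); x from tail to head, z out of the top face. Straight body 28 mm wide, 30 mm high, from x = -75 to +50 mm; then the narrower grey head with steel teeth; 161 mm long in all. Starts flat on the counter, head roughly away from the robot. May be absent.
- wide_a_head (a point): the steel teeth at the head end of wide_a, 83 mm ahead of its origin
- wide_b_head (a point): the steel teeth at the head end of wide_b, 83 mm ahead of its origin
- slim_a_head (a point): the steel teeth at the head end of slim_a, 83 mm ahead of its origin
- slim_b_head (a point): the steel teeth at the head end of slim_b, 83 mm ahead of its origin
- slim_c_head (a point): the steel teeth at the head end of slim_c, 83 mm ahead of its origin
- cradle_wide_a: fixed grey charging cradle for any wide trimmer. Origin: on the counter, centre line; x to the open (head) end. A trimmer is seated when its origin is 22 mm above this origin, its tail then 5 mm from the contact block. Two open-topped forks at x = -40 and +40 mm, 12 mm thick, 49 mm between their cheeks, hold it; fingers fit between the forks. More: see cradle_slim_b.
- cradle_wide_b: fixed grey charging cradle for any wide trimmer. Origin: on the counter, centre line; x to the open (head) end. A trimmer is seated when its origin is 22 mm above this origin, its tail then 5 mm from the contact block. Two open-topped forks at x = -40 and +40 mm, 12 mm thick, 49 mm between their cheeks, hold it; fingers fit between the forks. More: see cradle_slim_b.
- cradle_slim_a: fixed grey charging cradle for any slim trimmer. Origin: on the counter, centre line; x to the open (head) end. A trimmer is seated when its origin is 22 mm above this origin, its tail then 5 mm from the contact block. Two open-topped forks at x = -40 and +40 mm, 12 mm thick, 33 mm between their cheeks, hold it; fingers fit between the forks. More: see cradle_slim_b.
- cradle_slim_b: like cradle_slim_a. Of all five: base plate 8 mm thick, from x = -100 to +60 mm, 34 mm wider than the trimmer. Fork floors (the trimmer's rest) 22 mm above the counter, cheeks upright to 42 mm, flaring outward up to 55 mm. Contact block at the tail end, 48 mm high, two brass pins, its face at x = -80 mm.
- cradle_slim_c: fixed grey charging cradle for any slim trimmer. Origin: on the counter, centre line; x to the open (head) end. A trimmer is seated when its origin is 22 mm above this origin, its tail then 5 mm from the contact block. Two open-topped forks at x = -40 and +40 mm, 12 mm thick, 33 mm between their cheeks, hold it; fingers fit between the forks. 
- knob_top (a point): centre of the top face of the grip bar across the black mushroom button (56 mm cap, underside 10 mm above the white block of 80 x 80 x 45 mm, fixed left or right of the cradles), 89 mm above the counter when the button is up; own x runs along the bar, z up, and turns with it. The bar is 52 mm long, 16 mm wide and stands 22 mm above the cap
- stop_button (a joint): how far the mushroom is pressed down, m: 0 up, 0.008 fully down; a spring (about 1 to 5 N) lifts it again when let go
- reset_knob (a joint): how far the mushroom is turned clockwise seen from above, rad: starts between 0 and 0.25, stop at 1.3; it stays where it is left (light friction, 0.05 N m)
- guard_comb: bystander: clear plastic guard comb 64 x 44 x 20 mm near the left end of the trimmers' row; leave it where it is
- spare_comb: bystander: second clear guard comb near the right end of the trimmers' row; leave it where it is
- shaving_mirror: bystander: round steel hand mirror lying flat, disc 124 mm across, 11 mm thick, handle 90 mm long; origin under the disc's centre; on the other side of the cradles from the power block; leave it where it is
- cup: bystander: grey cup, 80 mm across and 95 mm high, behind the cradles; leave it where it is
- soap_bottle: bystander: amber bottle 66 mm across, 170 mm high, behind the cradles; leave it where it is
- cream_jar: bystander: white jar 68 mm across, 55 mm high, behind the cradles; leave it where it is
Things that resemble listed ones, but are neither listed nor needed, are in the scene too. What is shaped like the slim_c but green is not meant.

How it is judged (in metres and radians):
On the way, in this order (a step that is already met when the one before it is completed fails the run):
1. the mushroom button is pressed fully down (beyond 6 of its 8 mm) for 0.15 s while all trimmers still lie on the open counter (value of joint stop_button above 0.006 m and world x of each of wide_a, wide_b, slim_a, slim_b, slim_c below 0.56 m), for 0.15 s.
2. every trimmer is seated in a cradle of its own width and let go, with the knob not yet turned (below 0.6 rad) (((x of wide_a in the frame of cradle_wide_a between -0.01 and 0.012 m and y of wide_a in the frame of cradle_wide_a between -0.006 and 0.006 m and z of wide_a in the frame of cradle_wide_a between 0.017 and 0.027 m and angle between the x axis of wide_a and the x axis of cradle_wide_a, either way round below 0.08 rad and angle between wide_a's own z axis and vertical below 0.1 rad and x of wide_a_head in the frame of cradle_wide_a above 0.05 m) or (x of wide_a in the frame of cradle_wide_b between -0.01 and 0.012 m and y of wide_a in the frame of cradle_wide_b between -0.006 and 0.006 m and z of wide_a in the frame of cradle_wide_b between 0.017 and 0.027 m and angle between the x axis of wide_a and the x axis of cradle_wide_b, either way round below 0.08 rad and angle between wide_a's own z axis and vertical below 0.1 rad and x of wide_a_head in the frame of cradle_wide_b above 0.05 m)) and ((x of wide_b in the frame of cradle_wide_a between -0.01 and 0.012 m and y of wide_b in the frame of cradle_wide_a between -0.006 and 0.006 m and z of wide_b in the frame of cradle_wide_a between 0.017 and 0.027 m and angle between the x axis of wide_b and the x axis of cradle_wide_a, either way round below 0.08 rad and angle between wide_b's own z axis and vertical below 0.1 rad and x of wide_b_head in the frame of cradle_wide_a above 0.05 m) or (x of wide_b in the frame of cradle_wide_b between -0.01 and 0.012 m and y of wide_b in the frame of cradle_wide_b between -0.006 and 0.006 m and z of wide_b in the frame of cradle_wide_b between 0.017 and 0.027 m and angle between the x axis of wide_b and the x axis of cradle_wide_b, either way round below 0.08 rad and angle between wide_b's own z axis and vertical below 0.1 rad and x of wide_b_head in the frame of cradle_wide_b above 0.05 m)) and ((x of slim_a in the frame of cradle_slim_a between -0.01 and 0.012 m and y of slim_a in the frame of cradle_slim_a between -0.006 and 0.006 m and z of slim_a in the frame of cradle_slim_a between 0.017 and 0.027 m and angle between the x axis of slim_a and the x axis of cradle_slim_a, either way round below 0.08 rad and angle between slim_a's own z axis and vertical below 0.1 rad and x of slim_a_head in the frame of cradle_slim_a above 0.05 m) or (x of slim_a in the frame of cradle_slim_b between -0.01 and 0.012 m and y of slim_a in the frame of cradle_slim_b between -0.006 and 0.006 m and z of slim_a in the frame of cradle_slim_b between 0.017 and 0.027 m and angle between the x axis of slim_a and the x axis of cradle_slim_b, either way round below 0.08 rad and angle between slim_a's own z axis and vertical below 0.1 rad and x of slim_a_head in the frame of cradle_slim_b above 0.05 m) or (x of slim_a in the frame of cradle_slim_c between -0.01 and 0.012 m and y of slim_a in the frame of cradle_slim_c between -0.006 and 0.006 m and z of slim_a in the frame of cradle_slim_c between 0.017 and 0.027 m and angle between the x axis of slim_a and the x axis of cradle_slim_c, either way round below 0.08 rad and angle between slim_a's own z axis and vertical below 0.1 rad and x of slim_a_head in the frame of cradle_slim_c above 0.05 m)) and ((x of slim_b in the frame of cradle_slim_a between -0.01 and 0.012 m and y of slim_b in the frame of cradle_slim_a between -0.006 and 0.006 m and z of slim_b in the frame of cradle_slim_a between 0.017 and 0.027 m and angle between the x axis of slim_b and the x axis of cradle_slim_a, either way round below 0.08 rad and angle between slim_b's own z axis and vertical below 0.1 rad and x of slim_b_head in the frame of cradle_slim_a above 0.05 m) or (x of slim_b in the frame of cradle_slim_b between -0.01 and 0.012 m and y of slim_b in the frame of cradle_slim_b between -0.006 and 0.006 m and z of slim_b in the frame of cradle_slim_b between 0.017 and 0.027 m and angle between the x axis of slim_b and the x axis of cradle_slim_b, either way round below 0.08 rad and angle between slim_b's own z axis and vertical below 0.1 rad and x of slim_b_head in the frame of cradle_slim_b above 0.05 m) or (x of slim_b in the frame of cradle_slim_c between -0.01 and 0.012 m and y of slim_b in the frame of cradle_slim_c between -0.006 and 0.006 m and z of slim_b in the frame of cradle_slim_c between 0.017 and 0.027 m and angle between the x axis of slim_b and the x axis of cradle_slim_c, either way round below 0.08 rad and angle between slim_b's own z axis and vertical below 0.1 rad and x of slim_b_head in the frame of cradle_slim_c above 0.05 m)) and ((x of slim_c in the frame of cradle_slim_a between -0.01 and 0.012 m and y of slim_c in the frame of cradle_slim_a between -0.006 and 0.006 m and z of slim_c in the frame of cradle_slim_a between 0.017 and 0.027 m and angle between the x axis of slim_c and the x axis of cradle_slim_a, either way round below 0.08 rad and angle between slim_c's own z axis and vertical below 0.1 rad and x of slim_c_head in the frame of cradle_slim_a above 0.05 m) or (x of slim_c in the frame of cradle_slim_b between -0.01 and 0.012 m and y of slim_c in the frame of cradle_slim_b between -0.006 and 0.006 m and z of slim_c in the frame of cradle_slim_b between 0.017 and 0.027 m and angle between the x axis of slim_c and the x axis of cradle_slim_b, either way round below 0.08 rad and angle between slim_c's own z axis and vertical below 0.1 rad and x of slim_c_head in the frame of cradle_slim_b above 0.05 m) or (x of slim_c in the frame of cradle_slim_c between -0.01 and 0.012 m and y of slim_c in the frame of cradle_slim_c between -0.006 and 0.006 m and z of slim_c in the frame of cradle_slim_c between 0.017 and 0.027 m and angle between the x axis of slim_c and the x axis of cradle_slim_c, either way round below 0.08 rad and angle between slim_c's own z axis and vertical below 0.1 rad and x of slim_c_head in the frame of cradle_slim_c above 0.05 m)) and contact force between each of wide_a, wide_b, slim_a, slim_b, slim_c and the fingers below 0.3 N and value of joint reset_knob below 0.6 rad), for 0.3 s.
3. the knob is turned clockwise to its stop (beyond 1.15 of 1.3 rad) (value of joint reset_knob above 1.15 rad), for 0.2 s.
At the end, for the whole second after the job is handed in: every trimmer present is at rest in a cradle of its own width: origin within -10 to +12 mm lengthwise, 6 mm sideways and 17 to 27 mm above the cradle's origin, aligned within 0.08 rad, upright within 0.1 rad, head at the open end; knob turned beyond 1.15 rad; button up (under 2 mm) (((x of wide_a in the frame of cradle_wide_a between -0.01 and 0.012 m and y of wide_a in the frame of cradle_wide_a between -0.006 and 0.006 m and z of wide_a in the frame of cradle_wide_a between 0.017 and 0.027 m and angle between the x axis of wide_a and the x axis of cradle_wide_a, either way round below 0.08 rad and angle between wide_a's own z axis and vertical below 0.1 rad and x of wide_a_head in the frame of cradle_wide_a above 0.05 m) or (x of wide_a in the frame of cradle_wide_b between -0.01 and 0.012 m and y of wide_a in the frame of cradle_wide_b between -0.006 and 0.006 m and z of wide_a in the frame of cradle_wide_b between 0.017 and 0.027 m and angle between the x axis of wide_a and the x axis of cradle_wide_b, either way round below 0.08 rad and angle between wide_a's own z axis and vertical below 0.1 rad and x of wide_a_head in the frame of cradle_wide_b above 0.05 m)) and ((x of wide_b in the frame of cradle_wide_a between -0.01 and 0.012 m and y of wide_b in the frame of cradle_wide_a between -0.006 and 0.006 m and z of wide_b in the frame of cradle_wide_a between 0.017 and 0.027 m and angle between the x axis of wide_b and the x axis of cradle_wide_a, either way round below 0.08 rad and angle between wide_b's own z axis and vertical below 0.1 rad and x of wide_b_head in the frame of cradle_wide_a above 0.05 m) or (x of wide_b in the frame of cradle_wide_b between -0.01 and 0.012 m and y of wide_b in the frame of cradle_wide_b between -0.006 and 0.006 m and z of wide_b in the frame of cradle_wide_b between 0.017 and 0.027 m and angle between the x axis of wide_b and the x axis of cradle_wide_b, either way round below 0.08 rad and angle between wide_b's own z axis and vertical below 0.1 rad and x of wide_b_head in the frame of cradle_wide_b above 0.05 m)) and ((x of slim_a in the frame of cradle_slim_a between -0.01 and 0.012 m and y of slim_a in the frame of cradle_slim_a between -0.006 and 0.006 m and z of slim_a in the frame of cradle_slim_a between 0.017 and 0.027 m and angle between the x axis of slim_a and the x axis of cradle_slim_a, either way round below 0.08 rad and angle between slim_a's own z axis and vertical below 0.1 rad and x of slim_a_head in the frame of cradle_slim_a above 0.05 m) or (x of slim_a in the frame of cradle_slim_b between -0.01 and 0.012 m and y of slim_a in the frame of cradle_slim_b between -0.006 and 0.006 m and z of slim_a in the frame of cradle_slim_b between 0.017 and 0.027 m and angle between the x axis of slim_a and the x axis of cradle_slim_b, either way round below 0.08 rad and angle between slim_a's own z axis and vertical below 0.1 rad and x of slim_a_head in the frame of cradle_slim_b above 0.05 m) or (x of slim_a in the frame of cradle_slim_c between -0.01 and 0.012 m and y of slim_a in the frame of cradle_slim_c between -0.006 and 0.006 m and z of slim_a in the frame of cradle_slim_c between 0.017 and 0.027 m and angle between the x axis of slim_a and the x axis of cradle_slim_c, either way round below 0.08 rad and angle between slim_a's own z axis and vertical below 0.1 rad and x of slim_a_head in the frame of cradle_slim_c above 0.05 m)) and ((x of slim_b in the frame of cradle_slim_a between -0.01 and 0.012 m and y of slim_b in the frame of cradle_slim_a between -0.006 and 0.006 m and z of slim_b in the frame of cradle_slim_a between 0.017 and 0.027 m and angle between the x axis of slim_b and the x axis of cradle_slim_a, either way round below 0.08 rad and angle between slim_b's own z axis and vertical below 0.1 rad and x of slim_b_head in the frame of cradle_slim_a above 0.05 m) or (x of slim_b in the frame of cradle_slim_b between -0.01 and 0.012 m and y of slim_b in the frame of cradle_slim_b between -0.006 and 0.006 m and z of slim_b in the frame of cradle_slim_b between 0.017 and 0.027 m and angle between the x axis of slim_b and the x axis of cradle_slim_b, either way round below 0.08 rad and angle between slim_b's own z axis and vertical below 0.1 rad and x of slim_b_head in the frame of cradle_slim_b above 0.05 m) or (x of slim_b in the frame of cradle_slim_c between -0.01 and 0.012 m and y of slim_b in the frame of cradle_slim_c between -0.006 and 0.006 m and z of slim_b in the frame of cradle_slim_c between 0.017 and 0.027 m and angle between the x axis of slim_b and the x axis of cradle_slim_c, either way round below 0.08 rad and angle between slim_b's own z axis and vertical below 0.1 rad and x of slim_b_head in the frame of cradle_slim_c above 0.05 m)) and ((x of slim_c in the frame of cradle_slim_a between -0.01 and 0.012 m and y of slim_c in the frame of cradle_slim_a between -0.006 and 0.006 m and z of slim_c in the frame of cradle_slim_a between 0.017 and 0.027 m and angle between the x axis of slim_c and the x axis of cradle_slim_a, either way round below 0.08 rad and angle between slim_c's own z axis and vertical below 0.1 rad and x of slim_c_head in the frame of cradle_slim_a above 0.05 m) or (x of slim_c in the frame of cradle_slim_b between -0.01 and 0.012 m and y of slim_c in the frame of cradle_slim_b between -0.006 and 0.006 m and z of slim_c in the frame of cradle_slim_b between 0.017 and 0.027 m and angle between the x axis of slim_c and the x axis of cradle_slim_b, either way round below 0.08 rad and angle between slim_c's own z axis and vertical below 0.1 rad and x of slim_c_head in the frame of cradle_slim_b above 0.05 m) or (x of slim_c in the frame of cradle_slim_c between -0.01 and 0.012 m and y of slim_c in the frame of cradle_slim_c between -0.006 and 0.006 m and z of slim_c in the frame of cradle_slim_c between 0.017 and 0.027 m and angle between the x axis of slim_c and the x axis of cradle_slim_c, either way round below 0.08 rad and angle between slim_c's own z axis and vertical below 0.1 rad and x of slim_c_head in the frame of cradle_slim_c above 0.05 m)) and linear speed of each of wide_a, wide_b, slim_a, slim_b, slim_c below 0.02 m/s and value of joint reset_knob above 1.15 rad and value of joint stop_button below 0.002 m); the robot touches nothing.
It fails at once if a bystander (comb, mirror, cup, bottle or jar) is moved more than 50 mm (distance of any of guard_comb, spare_comb, shaving_mirror, cup, soap_bottle, cream_jar from where it was at the start of the episode above 0.05 m).
Of wide_a, wide_b, slim_a, slim_b, slim_c only 4 to 5 are there at a start; the rules pass over those that are not, and their reading is None.
At some moment in a run one of wide_a, wide_b, slim_a, slim_b, slim_c may be knocked a few centimetres aside while the robot is not near it.
Once in a run the grip may slacken for a moment while it holds something.
It also fails if it takes over 210 s, if anything falls off the work surface, if the arm or the gripper's body presses on something with over 40 N, if the wrist force passes 120 N, or if a joint passes its speed limit or range.

## Working session

There is one attempt and no reset: what is moved stays moved. The work goes in short steps, each a Python script; the robot and the scene stay as the last script left them, time stands still between calls to the robot, and variables do not carry over. Pictures are saved under pics/ and viewed, at most 14 in all, crops included, and the job is handed in when it is done.

```bash
mkdir -p pics; ls; python3 - <<'E'
from workcell import env
import cv2,numpy as np
for n in("top","side"):
    p=env.grab_frame(n); cv2.imwrite(f"pics/{n}0.png",p["image"])
    print(n,p["fx"],p["fy"],p["cx"],p["cy"],p["position"],p["orientation"],[k for k in p])
    for t in ("wide_a","slim_a","cradle_wide_a","cradle_slim_a","knob_top","guard_comb","shaving_mirror"):
        print(t,[(np.round(d["xyz"],3).tolist(),round(d["score"],2)) for d in env.search_frame(p,t)])
print(env.read_state())
E
```

```text
pics
top 439.6117350563401 439.6117350563401 249.78090697512027 197.54048644417915 [4.46962995e-01 7.88153625e-05 1.50345446e+00] [  1.99481499   0.4806333  -89.11308192] ['image', 'fx', 'fy', 'cx', 'cy', 'position', 'orientation', 'shot']
wide_a [([0.429, 0.263, 0.035], 0.82), ([0.429, -0.138, 0.033], 0.7), ([0.615, -0.115, 0.01], 0.62), ([0.543, 0.397, 0.066], 0.46)]
slim_a [([0.426, 0.003, 0.029], 0.84), ([0.431, 0.125, 0.026], 0.78), ([0.213, 0.283, 0.034], 0.7)]
cradle_wide_a [([0.621, 0.119, 0.003], 0.88), ([0.615, -0.111, 0.008], 0.69), ([0.544, 0.399, 0.071], 0.32)]
cradle_slim_a [([0.622, 0.238, 0.007], 0.8), ([0.622, 0.001, 0.01], 0.78), ([0.628, -0.224, 0.007], 0.76)]
knob_top [([0.541, 0.397, 0.066], 0.68)]
guard_comb [([0.623, 0.239, 0.006], 0.51), ([0.398, 0.388, 0.018], 0.49)]
shaving_mirror [([0.556, -0.392, 0.012], 0.6), ([0.424, 0.008, 0.028], 0.29)]
side 468.23475940038276 468.23475940038276 248.20644183267632 195.50309398780732 [ 0.16667469 -0.90518686  0.77853131] [ 54.0816828   -1.32153693 -20.83685753] ['image', 'fx', 'fy', 'cx', 'cy', 'position', 'orientation'
[... 610 characters left out ...]
4], 0.61)]
{'clock': 0.8, 'joint_positions': array([ 8.04202387e+01,  2.20386774e+01,  4.53144001e-01,  8.94364838e-04,
       -6.84104413e+01, -1.48183206e+01]), 'qvel': array([ 0.10215341,  0.07646531,  0.02165433, -0.00148548, -0.05242371,
       -0.03760208]), 'joint_torque': array([ 2.72359848e-04, -3.90412438e+01,  1.87610668e+01,  4.22400266e+00,
        1.54146465e-02, -2.36014404e-05]), 'position': array([0.25812888, 0.56918964, 0.2225876 ]), 'tool_rot': array([-1.79995896e+02,  2.25519422e-04, -2.43977528e+01]), 'force': array([-0.29021478, -0.07474943, -0.36032865]), 'wrist_torque': array([-0.02089392,  0.0236451 , -0.01606024]), 'finger_force': 0.0, 'opening': 0.9978967852204488}
```

View pics/top0.png

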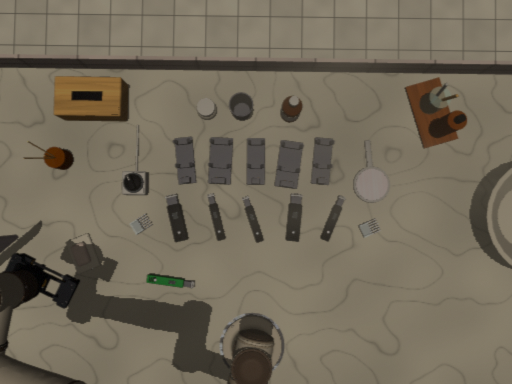

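View pics/side0.png

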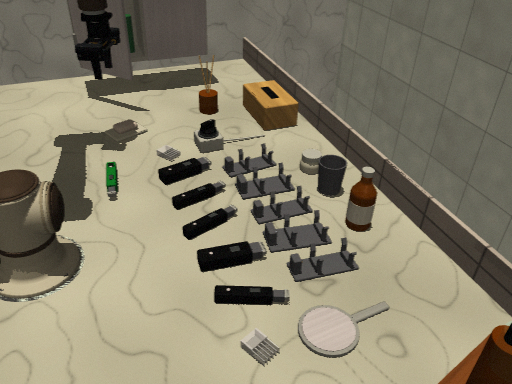

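Five black trimmers show: wide (177,218), slim (216,217), slim (252,219), wide (294,217) and slim (333,218). The green one at (171,281) is the decoy. The cradles are at (185,160) slim, (220,160) wide, (256,161) slim, (289,164) wide and (322,160) slim. The button is at (134,183). I'll fly above the button first and look from there.

```bash
cat > h.py <<'E'
from workcell import env
import cv2, numpy as np
from scipy.spatial.transform import Rotation as R
def rays(p,uv,fish):
    uv=np.atleast_2d(np.asarray(uv,float)); x=(uv[:,0]-p["cx"])/p["fx"]; y=(uv[:,1]-p["cy"])/p["fy"]
    if fish:
        r=np.hypot(x,y)+1e-12; d=np.c_[np.sin(r)*x/r,-np.sin(r)*y/r,-np.cos(r)]
    else: d=np.c_[x,-y,-np.ones_like(x)]
    return R.from_euler("xyz",p["orientation"],degrees=True).apply(d)
def plane(p,uv,z,fish=True):
    d=rays(p,uv,fish); o=np.array(p["position"]); return (o+d*((z-o[2])/d[:,2])[:,None])[:,:2]
def project(p,X,fish=True):
    c=R.from_euler("xyz",p["orientation"],degrees=True).inv().apply(np.atleast_2d(X)-p["position"])
    x,y,z=c[:,0],-c[:,1],-c[:,2]
    if fish:
        r=np.hypot(x,y)+1e-12; t=np.arctan2(r,z); x,y=x/r*t,y/r*t
    else: x,y=x/z,y/z
    return np.c_[p["cx"]+p["fx"]*x,p["cy"]+p["fy"]*y]
def rect(p,mask,z,fish=True):
    c=max(cv2.findContours(mask.astype(np.uint8),cv2.RETR_EXTERNAL,cv2.CHAIN_APPROX_NONE)[0],key=cv2.contourArea)[:,0]
    w=plane(p,c,z,fish); (a,b),s,an=cv2.minAreaRect((w*1000).astype(np.float32))
    if s[0]<s[1]: s=s[::-1]; an+=90
    an=(an+90)%180-90   # long axis angle vs world x
    return np.array([a,b])/1000,np.array(s)/1000,an
def find(p,thing):
    return [(np.round(d["xyz"],3).tolist(),round(d["score"],2)) for d in env.search_frame(p,thing)]
E
python3 - <<'E'
from h import *
env.goto([0.53,0.38,0.27],[180,0,0])
s=env.read_state(); print(s["clock"],s["position"],s["tool_rot"])
p=env.grab_frame("wrist"); cv2.imwrite("pics/w_knob.png",p["image"]); np.save("pk.npy",p,allow_pickle=True)
print(p["fx"],p["cx"],p["cy"],p["position"],p["orientation"])
print(find(p,"knob_top"),find(p,"guard_comb"))
for d in env.trace(p,"knob_top"): print(d["score"],rect(p,d["mask"],0.067))
E
```

```text
2.0667 [0.52944704 0.38052146 0.26973944] [1.79994761e+02 2.52718482e-02 2.86733432e-02]
297.3186396354542 257.1743958457718 192.0412560497519 [0.60937527 0.38019864 0.43208015] [-16.57282964   0.10574502 -89.91587677]
[([0.547, 0.4, 0.068], 0.62)] [([0.406, 0.383, 0.02], 0.64), ([0.456, 0.025, 0.026], 0.6)]
0.59 (array([0.54494147, 0.40302582]), array([0.05456035, 0.05427998]), -26.92595672607422)
```

View pics/w_knob.png

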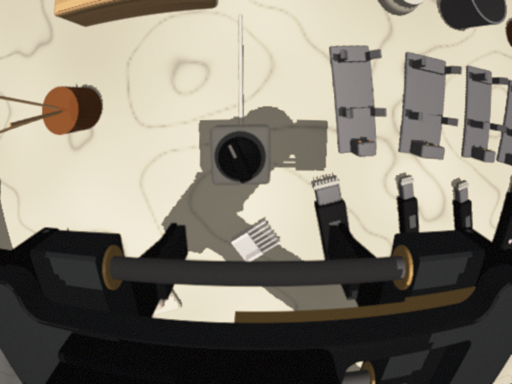

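The button cap is at (240,157) on the white block and the decoy is out of view. The cradle contact blocks are at the near (robot) end, e.g. (357,148) and (425,152). I'll check the bar with a contrast-stretched crop before pressing.

```bash
python3 - <<'E'
from h import *
p=np.load("pk.npy",allow_pickle=True).item()
im=p["image"][115:200,195:285].astype(float); cv2.imwrite("pics/c_knob.png",cv2.resize(np.clip(im*3,0,255).astype(np.uint8),None,fx=6,fy=6,interpolation=cv2.INTER_CUBIC))
print(plane(p,[[212,125],[270,125],[270,183],[212,183]],0.045).round(3))
E
```

```text
[[0.585 0.44 ]
 [0.585 0.364]
 [0.507 0.363]
 [0.507 0.442]]
```

View pics/c_knob.png

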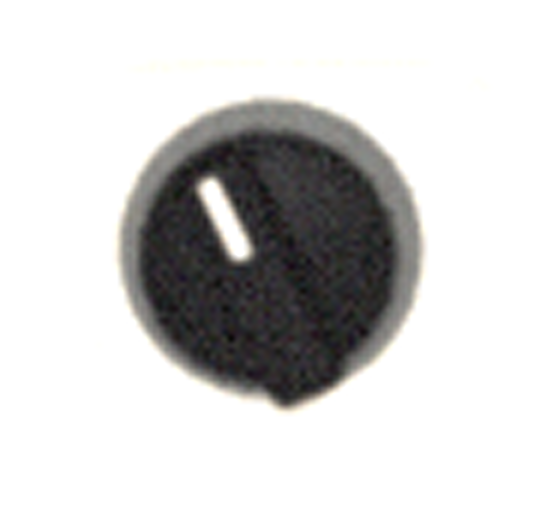

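The bar's white mark runs at about +28° yaw, and the block centre is at (0.546, 0.4025), consistent with its 80 mm size. Now I'll press, then look over the row.

```bash
python3 - <<'E'
from h import *
env.gripper_to(0.0)
env.goto([0.546,0.4025,0.11],[180,0,28])
print(env.move_straight([0.546,0.4025,0.078],rate=0.03,force_limit=15))
s=env.read_state(); print(s["position"],s["force"])
env.dwell(0.4); s=env.read_state(); print(s["position"],s["force"])
env.move_straight([0.546,0.4025,0.2],rate=0.15)
env.gripper_to(1.0)
ps=[]
for i,y in enumerate((0.13,-0.13)):
    env.goto([0.47,y,0.42],[180,0,0]); env.dwell(.2)
    p=env.grab_frame("wrist"); cv2.imwrite(f"pics/w_row{i}.png",p["image"]); 
    p["tr"]={t:env.trace(p,t) for t in("wide_a","slim_a","cradle_wide_a","cradle_slim_a")}; ps.append(p)
    for t,z in(("wide_a",.034),("slim_a",.03),("cradle_wide_a",.008),("cradle_slim_a",.008)):
        for d in p["tr"][t]:
            if d["score"]>.3: c,s,a=rect(p,d["mask"],z); print(t,round(d["score"],2),c.round(3),s.round(3),round(a,1))
np.save("row.npy",ps,allow_pickle=True)
print(env.read_state()["clock"])
E
```

```text
True
[0.54601225 0.40238255 0.08153264] [-0.81625344  0.03375506  4.34664796]
[0.54605047 0.40241258 0.0814663 ] [-1.63115817 -0.30882838  5.20294543]
wide_a 0.85 [ 0.44  -0.128] [0.161 0.058] -3.9
wide_a 0.31 [ 0.626 -0.223] [0.154 0.091] -4.2
slim_a 0.84 [0.434 0.128] [0.16 0.03] 15.0
slim_a 0.81 [0.431 0.008] [0.158 0.03 ] 20.1
slim_a 0.78 [ 0.442 -0.257] [0.157 0.045] -20.1
slim_a 0.46 [0.24  0.275] [0.013 0.005] -87.7
cradle_wide_a 0.85 [ 0.616 -0.123] [0.161 0.1  ] -8.1
cradle_wide_a 0.81 [0.626 0.118] [0.163 0.082] -3.4
cradle_slim_a 0.97 [ 0.63  -0.241] [0.162 0.095] -5.0
cradle_slim_a 0.89 [0.625 0.243] [0.16 0.07] 6.8
cradle_slim_a 0.87 [ 0.627 -0.008] [0.159 0.076] 0.3
cradle_slim_a 0.34 [0.544 0.432] [0.062 0.061] 13.1
wide_a 0.76 [0.432 0.252] [0.161 0.065] 13.7
wide_a 0.62 [ 0.439 -0.136] [0.16  0.046] -5.2
slim_a 0.8 [ 0.439 -0.263] [0.157 0.036] -21.0
slim_a 0.76 [0.431 0.002] [0.16  0.038] 20.7
slim_a 0.55 [0.437 0.124] [0.161 0.042] 13.5
cradle_wide_a 0.85 [ 0.617 -0.114] [0.162 0.082] -7.4
cradle_wide_a 0.66 [0.626 0.126] [0.158 0.098] -0.7
cradle_slim_a 0.82 [0.624 0.253] [0.162 0.095] 6.5
cradle_slim_a 0.74 [0.627 0.001] [0.161 0.074] 0.5
cradle_slim_a 0.59 [ 0.63  -0.231] [0.16 0.07] -4.2
cradle_slim_a 0.59 [ 0.435 -0.268] [0.166 0.037] -21.4
11.5833
```

View pics/w_row0.png

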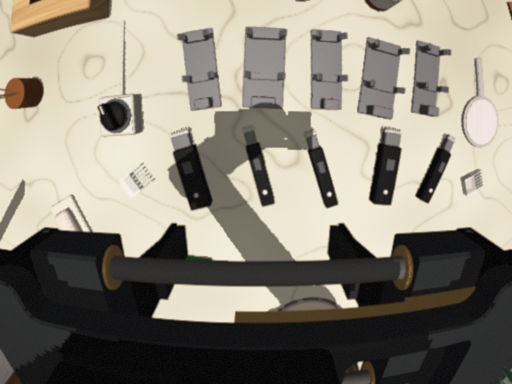

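The row is clear: trimmers at (192,170) wide, (259,165) slim, (321,168) slim, (386,165) wide and (435,168) slim, with the cradles behind. All contact blocks are at the near end. I'll fit 3D models to the masks.

```bash
cat >> h.py <<'E'
from scipy.optimize import minimize
def box(x0,x1,y0,y1,z0,z1): return np.array([[x,y,z] for x in(x0,x1) for y in(y0,y1) for z in(z0,z1)])/1000
def model(kind,w):
    if kind=="trimmer":
        h=34 if w==44 else 30
        return [box(-75,50,-w/2,w/2,0,h),box(50,86,-w*.38,w*.38,4,h-5)]
    b=(w+34)/2; g=(w+5)/2; o=[box(-100,60,-b,b,0,8),box(-100,-80,-w/2,w/2,8,48)]
    for x in(-40,40):
        for s in(-1,1): o.append(box(x-6,x+6,*sorted((s*g,s*(g+8))),8,55))
        o.append(box(x-6,x+6,-g,g,8,22))
    return o
def fitpose(p,mask,kind,w,x0,z0=0.,S=3,fish=True):
    ys,xs=np.nonzero(mask); x1,y1=xs.min()-12,ys.min()-12; W,H=xs.max()+12-x1,ys.max()+12-y1
    m=cv2.resize(np.pad(mask.astype(np.uint8),40)[y1+40:y1+40+H,x1+40:x1+40+W]*255,None,fx=S,fy=S,interpolation=cv2.INTER_LINEAR)>127
    parts=model(kind,w)
    def cost(v):
        c,s=np.cos(np.radians(v[2]*100)),np.sin(np.radians(v[2]*100)); im=np.zeros(m.shape,np.uint8)
        for b in parts:
            X=np.c_[v[0]+c*b[:,0]-s*b[:,1],v[1]+s*b[:,0]+c*b[:,1],b[:,2]+z0]
            uv=(project(p,X,fish)-[x1,y1]+.5)*S-.5
            cv2.fillConvexPoly(im,cv2.convexHull((uv*16).round().astype(np.int32)),1,shift=4)
        i=im>0; return 1-(i&m).sum()/(i|m).sum()
    v0=np.array([x0[0],x0[1],x0[2]/100]); sim=np.vstack([v0,v0+[.01,0,0],v0+[0,.01,0],v0+[0,0,.06]])
    r=minimize(cost,v0,method="Nelder-Mead",options=dict(initial_simplex=sim,xatol=1e-4,fatol=1e-4))
    return np.array([r.x[0],r.x[1],r.x[2]*100]),1-r.fun
E
cat > fit.py <<'E'
from h import *
for i,p in enumerate(np.load("row.npy",allow_pickle=True)):
    for t,kind,w,z in(("wide_a","trimmer",44,.034),("slim_a","trimmer",28,.03),("cradle_wide_a","cradle",44,.008),("cradle_slim_a","cradle",28,.008)):
        for d in p["tr"][t]:
            if d["score"]<.5: continue
            c,s,a=rect(p,d["mask"],z)
            off=(.005 if kind=="trimmer" else -.02)
            v,q=fitpose(p,d["mask"],kind,w,[c[0]-off,c[1],a]); print(i,t,v[:2].round(4),round(v[2],1),"iou",round(q,3))
E
python3 fit.py | sort -k2,2 -k4,4
```

```text
0 cradle_slim_a [0.645  0.2429] 6.5 iou 0.94
1 cradle_slim_a [0.6453 0.2441] 6.6 iou 0.911
1 cradle_slim_a [ 0.4606 -0.2694] -19.6 iou 0.502
0 cradle_slim_a [ 0.6469 -0.002 ] 0.4 iou 0.959
1 cradle_slim_a [ 0.6469 -0.0016] 0.3 iou 0.966
1 cradle_slim_a [ 0.6506 -0.2296] -4.1 iou 0.962
0 cradle_slim_a [ 0.651 -0.231] -4.3 iou 0.937
0 cradle_wide_a [0.6468 0.1176] -2.8 iou 0.967
1 cradle_wide_a [0.6462 0.1197] -0.4 iou 0.916
0 cradle_wide_a [ 0.6377 -0.1184] -7.0 iou 0.956
1 cradle_wide_a [ 0.6378 -0.1174] -7.5 iou 0.967
0 slim_a [0.422  0.0021] 19.6 iou 0.854
1 slim_a [0.4247 0.0046] 19.8 iou 0.928
0 slim_a [0.4287 0.1275] 14.8 iou 0.937
1 slim_a [0.4299 0.13  ] 14.2 iou 0.91
1 slim_a [ 0.4319 -0.2646] -22.1 iou 0.889
0 slim_a [ 0.4339 -0.2661] -21.7 iou 0.834
1 wide_a [0.4237 0.2624] 14.4 iou 0.931
1 wide_a [ 0.433  -0.1354] -4.5 iou 0.941
0 wide_a [ 0.4332 -0.1353] -4.3 iou 0.927
```

```bash
python3 - <<'E'
from h import *
C={"s1":(.245,.243,6.5,28),"w1":(.6465,.1185,-2,44),"s2":(.647,-.002,.3,28),"w2":(.638,-.118,-7.3,44),"s3":(.651,-.230,-4.2,28)}
for y in(.17,-.02,-.17):
    env.goto([.62,y,.30],[180,0,0]); env.dwell(.2); p=env.grab_frame("wrist")
    for t,w in(("cradle_wide_a",44),("cradle_slim_a",28)):
        for d in env.trace(p,t):
            if d["score"]<.5: continue
            c,s,a=rect(p,d["mask"],.008)
            if abs(c[1]-y)>.14: continue
            v,q=fitpose(p,d["mask"],"cradle",w,[c[0]+.02,c[1],a]); print(y,t,v[:2].round(4),round(v[2],1),"iou",round(q,3))
    if y>-.1: 
        for t in("soap_bottle","cup","cream_jar"): print(t,find(p,t)[:2])
    cv2.imwrite(f"pics/w_cr{y}.png",p["image"])
print(env.read_state()["clock"])
E
```

```text
0.17 cradle_wide_a [0.6465 0.1172] -2.1 iou 0.964
0.17 cradle_slim_a [0.6456 0.2421] 6.7 iou 0.957
soap_bottle [([0.788, -0.095, 0.11], 0.87), ([0.617, -0.11, 0.006], 0.47)]
cup [([0.806, 0.034, 0.059], 0.74), ([0.619, 0.004, 0.005], 0.56)]
cream_jar [([0.794, 0.165, 0.049], 0.58), ([0.618, -0.111, 0.008], 0.2)]
-0.02 cradle_wide_a [ 0.6385 -0.1192] -9.0 iou 0.934
-0.02 cradle_slim_a [ 0.6476 -0.002 ] 1.0 iou 0.964
soap_bottle [([0.783, -0.107, 0.115], 0.78)]
cup [([0.806, 0.052, 0.054], 0.72)]
cream_jar [([0.5, -0.288, 0.02], 0.73), ([0.795, 0.157, 0.052], 0.71)]
-0.17 cradle_wide_a [ 0.638  -0.1179] -7.4 iou 0.949
-0.17 cradle_slim_a [ 0.6507 -0.2302] -4.2 iou 0.948
15.7
```

View pics/w_cr-0.02.png

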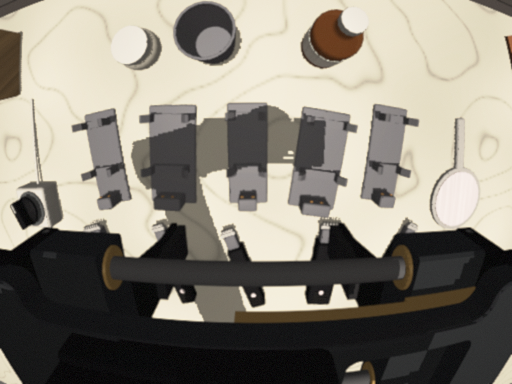

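```bash
cat >> h.py <<'E'
CR={"s1":(.6455,.2425,6.6),"w1":(.6465,.1178,-2.2),"s2":(.6472,-.002,.5),"w2":(.638,-.1182,-7.4),"s3":(.6508,-.2303,-4.2)}
TIP=.004
def look(est,w):
    """fresh close look at the trimmer near est (x,y,yaw)"""
    env.goto([est[0]+.05,est[1],.27],[180,0,0]); env.dwell(.2); p=env.grab_frame("wrist"); best=None
    for d in env.trace(p,"wide_a" if w==44 else "slim_a"):
        c,s,a=rect(p,d["mask"],.03)
        if np.hypot(*(c-est[:2]))<.07 and s[0]>.1 and d["score"]>.3:
            v,q=fitpose(p,d["mask"],"trimmer",w,[c[0]-.005,c[1],a])
            if best is None or q>best[1]: best=(v,q)
    print("look",best); return best
def pick(v,w,force=30):
    g=min(1,(w+26)/87); env.gripper_to(g)
    env.goto([v[0],v[1],.10],[180,0,v[2]])
    print("hit",env.move_straight([v[0],v[1],TIP],rate=.1,force_limit=15))
    env.gripper_to(0,grasp_force=force)
    env.move_straight([v[0],v[1],.10],rate=.15); env.dwell(.1)
    s=env.read_state(); print("grip mm",s["opening"]*87,s["finger_force"],s["force"].round(2))
def carry(c,dx=.002):
    a=np.radians(c[2]); x,y=c[0]+dx*np.cos(a),c[1]+dx*np.sin(a)
    env.move_straight([x,y,.10],rotation=[180,0,c[2]],rate=.15); env.dwell(.2)
    s=env.read_state(); print("grip mm",s["opening"]*87,s["finger_force"],s["force"].round(2),s["clock"])
    p=env.grab_frame("wrist"); return p
def held(p,w,c):
    s=env.read_state()["position"]
    for d in env.trace(p,"wide_a" if w==44 else "slim_a"):
        cc,sz,a=rect(p,d["mask"],s[2]+.025)
        if d["score"]>.3 and np.hypot(*(cc-s[:2]))<.09:
            v,q=fitpose(p,d["mask"],"trimmer",w,[s[0],s[1],c[2]],z0=s[2]-TIP); print("held",v.round(4),"tcp",s.round(4),c[2],"iou",round(q,3))
def lower(c,w):
    s=env.read_state()["position"]; env.move_straight([s[0],s[1],.05],rate=.1)
    print("stop",env.move_straight([s[0],s[1],.022+TIP],rate=.04,force_limit=10))
    s=env.read_state(); print(s["position"].round(4),s["force"].round(2),"mm",s["opening"]*87)
def release(w):
    s=env.read_state()["position"]; env.gripper_to(min(1,(w+20)/87)); env.move_straight([s[0],s[1],.13],rate=.15)
    print("clock",env.read_state()["clock"])
E
python3 - <<'E'
from h import *
v,q=look([.429,.129,14.5],28); pick(v,28)
p=carry(CR["s1"]); cv2.imwrite("pics/held1.png",p["image"]); held(p,28,CR["s1"])
E
```

```text
look (array([ 0.42978108,  0.12752926, 15.24306737]), np.float64(0.944074431847069))
hit False
grip mm 27.893537952321612 29.977176091633737 [-0.13 -0.24 -1.23]
grip mm 27.610497371659328 29.97706932015717 [ 0.13 -0.71 -0.15] 23.425
held [0.6462 0.2422 6.2098] tcp [0.6473 0.2426 0.1003] 6.6 iou 0.809
```

View pics/held1.png

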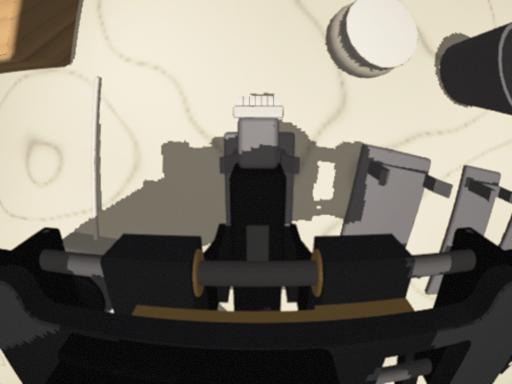

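The trimmer is held straight (head at (258,110)), centred over the far fork at (232–290,150), so I'll lower it.

```bash
python3 - <<'E'
from h import *
c=CR["s1"]; lower(c,28); release(28)
p=env.grab_frame("wrist"); cv2.imwrite("pics/seat1.png",p["image"])
for d in env.trace(p,"slim_a"):
    cc,s,a=rect(p,d["mask"],.05)
    if d["score"]>.3 and np.hypot(*(cc-c[:2]))<.09: print(fitpose(p,d["mask"],"trimmer",28,c,z0=.022))
E
```

```text
stop True
[0.6469 0.2424 0.0263] [ 0.32 -0.84  3.71] mm 27.706066334173837
clock 26.3
(array([0.64480424, 0.24185809, 6.42139548]), np.float64(0.8889279874148744))
```

View pics/seat1.png

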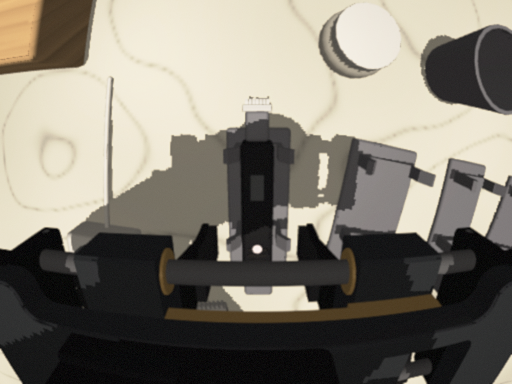

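Trimmer 1 is seated (body in both forks, column 258). Next is the wide trimmer into w1, with abort checks.

```bash
cat > run.py <<'E'
import sys
from h import *
def do(est,w,k):
    c=CR[k]; b=look(est,w)
    if b is None or b[1]<.85: print("bad look"); return False
    pick(b[0],w); p=carry(c); cv2.imwrite(f"pics/held_{k}.png",p["image"]); held(p,w,c)
    s=env.read_state()
    if abs(s["opening"]*87-w)>3: print("bad grip"); return False
    lower(c,w); s=env.read_state()
    if s["position"][2]>.029 or abs(s["opening"]*87-w)>3: print("not down"); return False
    release(w); p=env.grab_frame("wrist"); cv2.imwrite(f"pics/seat_{k}.png",p["image"])
    for d in env.trace(p,"wide_a" if w==44 else "slim_a"):
        cc,s,a=rect(p,d["mask"],.05)
        if d["score"]>.3 and np.hypot(*(cc-c[:2]))<.09: print("seated",fitpose(p,d["mask"],"trimmer",w,c,z0=.022),c)
    return True
E
python3 - <<'E'
from run import *
do([.424,.262,14.4],44,"w1")
E
```

```text
look (array([ 0.42343863,  0.26076305, 14.41943945]), np.float64(0.9261744966442953))
hit False
grip mm 44.06506948436362 29.992595426738262 [ 0.22 -0.54 -2.41]
grip mm 43.76987824434972 29.9927990231663 [-0.65  0.37 -2.55] 33.75
held [ 0.6469  0.1181 -2.3304] tcp [0.6483 0.118  0.1001] -2.2 iou 0.807
held [ 0.6639  0.1151 -0.9389] tcp [0.6483 0.118  0.1001] -2.2 iou 0.098
stop True
[0.6479 0.1178 0.0262] [-0.77 -0.32  3.56] mm 43.793467762601786
clock 36.6333
seated (array([ 0.64624501,  0.11776123, -2.39316394]), np.float64(0.9042323060087039)) (0.6465, 0.1178, -2.2)
```

```bash
python3 - <<'E'
from run import *
do([.424,.003,19.8],28,"s2") and do([.433,-.135,-4.4],44,"w2") and do([.433,-.265,-21.9],28,"s3")
E
```

```text
look (array([4.23246582e-01, 3.12810510e-03, 1.93688588e+01]), np.float64(0.8962918299668375))
hit False
grip mm 27.875583400760846 29.999385089613497 [-1.23  0.14 -0.76]
grip mm 27.928668603697542 29.999299189075828 [-0.15  0.02 -0.84] 43.725
held [ 0.6493 -0.0021  0.3013] tcp [ 0.649  -0.0019  0.1003] 0.5 iou 0.792
stop True
[ 0.6484 -0.002   0.0262] [-0.58  0.54  3.95] mm 27.220392988845845
clock 46.6083
seated (array([ 0.64896605, -0.00204347,  0.43936032]), np.float64(0.898434227585519)) (0.6472, -0.002, 0.5)
look (array([ 0.43138346, -0.13536613, -4.42198188]), np.float64(0.9432092239585054))
hit False
grip mm 43.86689463853463 29.99245156534016 [ 0.7   0.06 -2.71]
grip mm 43.78189493479725 29.992470047436655 [-0.75  0.44 -1.31] 53.7833
held [ 0.6395 -0.1185 -7.4769] tcp [ 0.6397 -0.1185  0.1003] -7.4 iou 0.808
stop True
[ 0.6393 -0.1185  0.0262] [-0.52  0.1   4.2 ] mm 44.057338118327685
clock 56.6667
seated (array([ 0.63818897, -0.11822398, -7.84172648]), np.float64(0.9048373000291328)) (0.638, -0.1182, -7.4)
look (array([  0.43106634,  -0.26452267, -22.17604576]), np.float64(0.9432575122119702))
hit False
grip mm 27.49425193299754 29.985501123592257 [-0.48 -0.04 -0.72]
grip mm 27.98150785917064 29.9855585815385 [ 0.59  0.02 -1.55] 63.7583
held [ 0.6527 -0.2307 -4.1211] tcp [ 0.6525 -0.2306  0.1003] -4.2 iou 0.803
stop True
[ 0.652  -0.2304  0.0262] [-0.56  0.41  3.1 ] mm 27.992531235237752
clock 66.6417
seated (array([ 0.65201352, -0.23047006, -3.91220213]), np.float64(0.8894398829363467)) (0.6508, -0.2303, -4.2)
```

All five are seated within 2 mm. I'll take a quick check from above with the bar yaw, then turn the knob.

```bash
python3 - <<'E'
from h import *
env.goto([.47,.30,.35],[180,0,0]); env.dwell(.2)
p=env.grab_frame("wrist"); t=env.grab_frame("top")
print(find(p,"wide_a"),find(p,"slim_a"))
# bar mark direction
uv=project(p,[[.546,.4025,.085]])[0].astype(int); print(uv)
crop=p["image"][uv[1]-45:uv[1]+45,uv[0]-60:uv[0]+60]
q=cv2.resize(np.clip(crop*2.5,0,255).astype(np.uint8),None,fx=5,fy=5,interpolation=cv2.INTER_CUBIC)
a=cv2.resize(t["image"][70:270,100:400],None,fx=2,fy=2)
b=np.zeros((850,600,3),np.uint8); b[:400]=a; b[400:850]=q[:450]
cv2.imwrite("pics/chk.png",cv2.resize(b,None,fx=.7,fy=.7))
y=28
for yaw in(28,0,-20,-48): print(yaw,np.round(env.inverse_kinematics([.546,.4025,.07],[180,0,yaw]),0))
E
```

```text
[([0.645, 0.125, 0.055], 0.81), ([0.635, -0.106, 0.052], 0.69)] [([0.639, -0.215, 0.036], 0.95), ([0.206, 0.266, 0.029], 0.79), ([0.642, 0.241, 0.051], 0.75), ([0.643, 0.007, 0.052], 0.59)]
[186 110]
28 [ 50.  34.  -2.   0. -54.  68.]
0 [ 50.  34.  -2.   0. -54.  40.]
-20 [ 50.  34.  -2.   0. -54.  20.]
-48 [ 50.  34.  -2.   0. -54.  -8.]
```

View pics/chk.png

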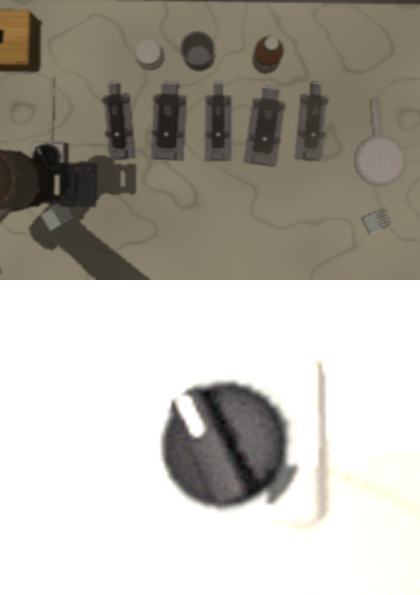

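All five sit in their cradles, the counter row is empty, and the bar is still at about 28°. Now I'll turn the knob.

```bash
python3 - <<'E'
from h import *
x,y=.546,.4025
env.gripper_to(.6); env.goto([x,y,.13],[180,0,28])
print(env.move_straight([x,y,.071],rate=.08,force_limit=10))
env.gripper_to(0,grasp_force=20); s=env.read_state(); print("mm",s["opening"]*87,s["finger_force"],s["force"].round(2))
t0=s["wrist_torque"][2]
for yaw in list(range(22,-50,-6)):
    env.move_straight([x,y,.071],rotation=[180,0,yaw]); s=env.read_state()
    print(yaw,round(s["tool_rot"][2],1),"tz",round(s["wrist_torque"][2]-t0,3),s["force"].round(1))
    if abs(s["wrist_torque"][2]-t0)>.5: break
env.dwell(.4)
env.gripper_to(.6); env.move_straight([x,y,.2],rate=.15)
env.goto([.47,.38,.35],[180,0,0]); env.dwell(.2); p=env.grab_frame("wrist")
uv=project(p,[[x,y,.085]])[0].astype(int); crop=p["image"][max(0,uv[1]-45):uv[1]+45,uv[0]-60:uv[0]+60]
cv2.imwrite("pics/turn.png",cv2.resize(np.clip(crop*2.5,0,255).astype(np.uint8),None,fx=5,fy=5,interpolation=cv2.INTER_CUBIC)); print(env.read_state()["clock"])
E
```

```text
False
mm 16.175757587791097 19.736897349357605 [-4.16  5.15  0.52]
22 22.0 tz -0.079 [-4.4  4.7  0.5]
16 16.0 tz -0.01 [-4.   3.3  0.9]
10 10.1 tz -0.078 [-2.8  3.4  1.1]
4 4.2 tz -0.022 [-3.7  3.7  0.9]
-2 -1.8 tz -0.004 [-4.1  2.7  1.5]
-8 -7.8 tz -0.006 [-4.9  2.1 -0.1]
-14 -13.7 tz -0.057 [-4.7  2.3  0.7]
-20 -19.7 tz -0.016 [-4.6  1.9  0.7]
-26 -25.7 tz 0.027 [-3.7  1.7  0.6]
-32 -31.7 tz -0.017 [-5.4  1.5  1.9]
-38 -37.6 tz 0.21 [-5.6  0.1  0.6]
-44 -43.6 tz 0.496 [-4.5 -2.3  1.6]
78.6583
```

View pics/turn.png

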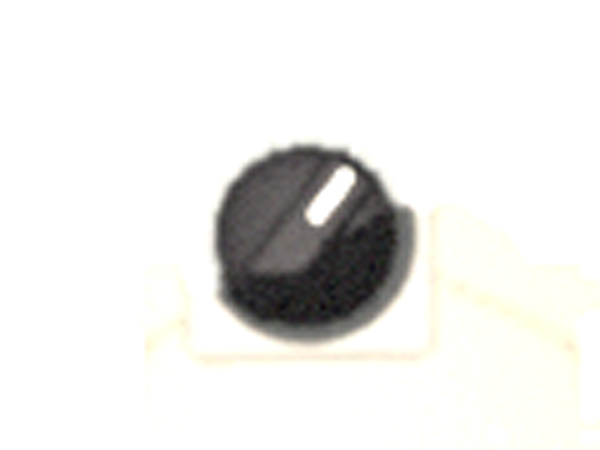

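The bar now lies at about −37° and the torque climbed from −38°, so it is at its stop. One last check of the trimmers, then I'll hand in.

```bash
python3 - <<'E'
from h import *
env.goto([.50,.0,.36],[180,0,0]); env.dwell(.2); p=env.grab_frame("wrist"); ok=0
for t,w in(("wide_a",44),("slim_a",28)):
    for d in env.trace(p,t):
        c,s,a=rect(p,d["mask"],.05); k=min(CR,key=lambda k:np.hypot(*(c-CR[k][:2])))
        if d["score"]>.3 and (k[0]=="w")==(w==44) and np.hypot(*(c-CR[k][:2]))<.05:
            v,q=fitpose(p,d["mask"],"trimmer",w,CR[k],z0=.022); e=v-CR[k]; print(k,e.round(4),round(q,2)); ok+=max(abs(e[:2]))<.008
print(ok)
if ok>=5: print(env.close_job())
E
```

```text
w1 [0.0032 0.0012 0.3407] 0.93
w2 [ 0.0022  0.0002 -0.1216] 0.95
s3 [ 0.0022 -0.0011 -0.8044] 0.85
s1 [ 0.0006  0.0015 -0.0098] 0.88
s2 [ 0.0021  0.0004 -0.014 ] 0.94
5
the job is handed in; nothing more can be done
None
```

The job is handed in: I pressed the mushroom button down about 7.5 mm, seated all five trimmers (measured within about 4 mm of their seated positions), and turned the knob clockwise to its stop; the verdict was not shown.

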